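# Free the tube rack on the shaker

## Robot

A 6-joint arm with a two-finger parallel gripper is mounted at the origin on a cart in front of the work surface, level with it; the furniture and walls round the work are solid. World frame = base frame: x ahead of the robot, y to its left, z up, the work surface at z = 0. Lengths are in m, angles in rad, forces in N, time in s.
With the tool pointing down it reaches from about 0.35 to 0.975 m from the base axis. Payload 7.1 kg.
Tool frame: the origin (TCP) lies between the finger pads; the fingertips stand 22 mm ahead of it and the grasp point (between the pads) lies 3 mm ahead of it; x points along the fingers, y is the direction in which the jaws open and shut, and the axes are right-handed (so a half turn about x gives the same grasp; the last joint's range is limited). The gripper opens to 88 mm and grips with 3 to 60 N. Pads are 20 mm wide; open, the fingers measure 115 mm over their backs; the gripper's body (75 mm by 178 mm) begins 61 mm behind the grasp point.
Start: joints at [1.104, 0.423, 1.63, -0, 1.089, -0.019], TCP at [0.271, 0.563, 0.245] pointing down, gripper open.
Joint ranges: [-3, 3], [-0.9, 2.11], [0.09, 2.58], [-1.31, 4.45], [0.11, 2.69], [-2.54, 2.54]. Speed limits (rad/s): [2.39, 2.39, 3.01, 3.14, 3.14, 3.14].

## Interface

Orientations are given as [roll, pitch, yaw] about the fixed x, y, z axes, in that order (R = Rz(yaw) Ry(pitch) Rx(roll)).
In Python, from station import env, imaging, workorder gives the robot as it stands.
- The arm moves only by the tool carry_out, never from a script. Its argument "commands" is a list of rows, each an object with "xyz": the shift along the tool's x, y, z in mm, a list of three; "rot": the turn, a rotation vector about the tool's x, y, z in degrees, a list of three; "hand": the finger opening in mm, from 0 to 87.8. A call has 1 to 8 rows; each row is the pose to reach, as a shift and turn from the pose commanded when the call began, along the tool's axes at that moment; what a row does not reach only later rows make up. A row lasts 1/8 s, in which the tool goes at most 62.5 mm and 10.7 degrees, less where a joint would pass 70% of its speed; a pose out of reach is approached as far as the arm can. A call with a gripper value outside its range is refused whole. The fingers move at their own pace and stop on an object; the grip force is fixed at half the most. Time passes only in rows, so rows that repeat a pose let the fingers close. It gives the time, the measured TCP pose, the force and the opening at its end, in the units of the state.
- env.state(): the state, without advancing time (a new reading comes with each control period).
- imaging.grab_frame(name): name is "side" or "top"; returns (picture, depth): 420x560x3 uint8, red, green, blue; 420x560 float32, m along the optical axis (not along the pixel's ray), 0 where there is no reading.
- imaging.camera_model(name): a dict with "fx", "fy", "cx", "cy" (pixels), "extrinsics" (4x4, takes a point from world to camera coordinates). Camera axes: x right, y up, looking along -z (the intrinsics and any distortion apply to the point x, -y, -z); pixel columns grow to the right and rows downward; lengths in m; the calibration is good to about 2 mm. A picture is of the moment at which its call begins. camera_model takes no time and is no camera call.
- workorder.finish_job(): hands the job in, once; it reports no verdict.
The state is a dict: "t": time; "qpos": joint angles; "qd": joint speeds; "tau": joint torques, N m; "position": TCP position; "tcp_rot": TCP orientation; "ft_force": force on the tool from outside, world axes, zero at the start; "ft_torque": the same for the moment, N m; "width": opening from 0.0 (shut) to 1.0 (fully open).
Only numpy, scipy, OpenCV 4.12 (cv2) and the standard library are available. Lean on these libraries where they do the work, as an engineer would, in place of code of your own. Each camera call takes 0.05 s, during which the arm holds its last target.

## Task

The rack of blood tubes on the platform shaker has to be freed from its clamp. With a fingertip against the knurled rim of the large hand nut, roll the nut anticlockwise (seen from above) through two full turns, so that it lets go of the sliding jaw but stays on its thread; then push the jaw away from the rack by its upturned tab until it stops. Do not pinch the nut between the fingers, and leave the rack with its tubes and the things beside the shaker standing where they are.

Things in the scene. Friction and masses are not known exactly. Their poses are not given: they have to be found in the camera images.
- shaker: white platform shaker, fixed, housing 250 x 330 mm, front panel facing the robot. Origin on the bench under its centre; x from front to back, y along its long side towards the rack, z up. Its platform, 230 x 340 mm, lies 95 mm above the bench, with 6 mm lips along front and back. At its +y end a fixed fence, 34 mm high, backs the rack; the sliding jaw holds the rack's other side.
- lock_nut (a joint): turn of the black knurled hand nut about its upright screw, rad: 0 = tight, grows anticlockwise seen from above (loosening); 2 turns = 12.57; thread ends at 18.85. Stays where left, needs about 0.06 N m (1.5 N at the rim) and climbs 4 mm a turn. A shoulder under it sits in a recess of the jaw's tongue and blocks the jaw until about 1.55 turns.
- nut_top (a point): centre of the nut's top face, on its axis: shaker x 0, y -24 mm, 133.5 mm above the bench when tight. Nut 80 mm across, 26 mm high, 24 upright ribs 2.5 mm proud round the rim; the 14 mm screw stands 22 mm out of its middle; a white index line on top points along this point's -x and turns with the nut. 50 mm is free round the rim (nearest: jaw plate, 34 mm high), but for guide blocks 9 mm high.
- jaw (a joint): slide of the clamp jaw along the shaker's -y, away from the rack, in m: 0 = at the rack, 0.040 = stopped fully open. Stays where it is left; slides with about 2 N once the nut has let it go.
- jaw_tab (a point): middle of the top edge of the upturned tab at the free end of the jaw's tongue; jaw closed: shaker x 0, y -131 mm, 137.5 mm above the bench. Aluminium tab 50 mm long in shaker x, 8 mm thick in y, 30 mm high above the tongue; the tongue, 50 mm wide, 12 mm thick, lies on the platform and runs under the nut to the jaw plate. Push the tab's face that looks to the nut, towards the shaker's -y.
- rack: blue tube rack, 48 x 125 x 55 mm, loose, standing on the platform between fence and jaw, long side across the shaker. Five capped blood tubes sit firmly in it, up to 89 mm above the platform. Origin at the centre of its underside. To be left alone.
- timer: bench timer, 58 x 62 x 18 mm, loose on the bench beside the tab end of the shaker. Origin at the centre of its underside. To be left alone.
- vial: small control vial, 24 x 45 mm, loose on the bench there. Origin at the centre of its underside. To be left alone.
- cup: lidded sample cup, 59 x 66 mm, loose on the bench there. Origin at the centre of its underside. To be left alone.

How it is judged:
On the way, in this order (a step that is already met when the one before it is completed fails the run):
1. the nut is loosened by two full turns (at least 1.75) (value of joint lock_nut above 11 rad), for 0.1 s.
2. the jaw is pushed fully back from the rack (value of joint jaw above 0.035 m), for 0.1 s.
At the end, for the whole second after the job is handed in: The nut stands loosened by two turns (1.75 to 2.5 turns), the jaw is open by at least 35 of its 40 mm, the rack stands within 15 mm of its first place, level and at rest, and the three things on the bench stand upright (value of joint lock_nut between 11 and 15.7 rad and value of joint jaw above 0.035 m and distance of rack from where it was at the start of the episode below 0.015 m and angle between rack's own z axis and vertical below 0.1 rad and linear speed of rack below 0.02 m/s and angle between each of timer, vial, cup's own z axis and vertical below 0.2 rad); the robot touches nothing.
It fails at once if the nut is run on beyond 2.75 turns (value of joint lock_nut above 17.28 rad).
It fails at once if the nut is taken between the fingers (horizontal distance between the grasp point and nut_top below 0.02 m and z of the grasp point in the frame of nut_top below 0.025 m).
It fails at once if the rack is lifted or carried (distance of rack from where it was at the start of the episode above 0.02 m or height (world z) of rack above 0.105 m).
It fails at once if a thing beside the shaker is moved by more than 20 mm (distance of any of timer, vial, cup from where it was at the start of the episode above 0.02 m).
It also fails if it takes over 64 s, if anything falls off the work surface, if the arm or the gripper's body presses on something with over 40 N, if the wrist force passes 120 N, or if a joint passes its speed limit or range.

## Working session

There is one attempt and no reset: what is moved stays moved. The work goes in short steps, Python scripts to look and compute and a tool call to move; the robot and the scene stay as the last step left them, time stands still between calls to the robot, and variables do not carry over. Pictures are saved under pics/ and viewed, and the job is handed in when it is done.

Besides the shell and the picture viewer there is one more tool, called after "Emit:" by a JSON object that holds its "fn" and its "kwargs". carry_out: Moves the arm, as the interface text tells. Its arguments: {"type":"object","properties":{"commands":{"type":"array"}},"required":["commands"]}

```bash
ls; mkdir -p pics; python3 - <<'E'
from station import env, imaging, workorder
import cv2, numpy as np
print(env.state())
for n in("side","top"):
    p,d=imaging.grab_frame(n); cv2.imwrite(f"pics/{n}0.png",p[:,:,::-1]); np.savez(f"{n}0.npz",p=p,d=d)
    print(imaging.camera_model(n))
E
```

```text
pics
{'t': 0.0, 'qpos': array([ 1.10402856e+00,  4.23820060e-01,  1.63066868e+00, -1.45814569e-05,
        1.08858191e+00, -1.90035214e-02]), 'qd': array([ 0.00034779,  0.00023607, -0.00111871,  0.00286379,  0.00239659,
       -0.00012513]), 'tau': array([ 6.19449247e-05, -5.44611526e+01, -2.73668754e+01,  6.43429253e-02,
        2.26765859e-02, -1.36743847e-04]), 'position': array([0.27034859, 0.56294172, 0.24392302]), 'tcp_rot': array([-1.58106611,  1.56931828, -2.02882359]), 'ft_force': array([-0.22936624,  0.10909914,  0.06402152]), 'ft_torque': array([-0.0099633 , -0.03207799, -0.03060493]), 'width': 0.9987796840280829}
{'fx': 529.470992940942, 'fy': 529.470992940942, 'cx': 281.853366971047, 'cy': 211.64658645191446, 'extrinsics': array([[ 0.94202993, -0.33549653,  0.00465712, -0.58457553],
       [ 0.18054344,  0.51854371,  0.83577299, -0.08314956],
       [-0.28281385, -0.78648236,  0.54905539, -1.07227294],
       [ 0.        ,  0.        ,  0.        ,  1.        ]])}
{'fx': 396.085439749144, 'fy': 396.085439749144, 'cx': 284.304246145712, 'cy': 207.95131460761252, 'extrinsics': array([[ 0.02990955, -0.99937517,  0.01883307, -0.232074  ],
       [ 0.98912674,  0.03230657,  0.1434733 , -0.57006324],
       [-0.14399208,  0.01433707,  0.98947498, -0.86148888],
       [ 0.        ,  0.        ,  0.        ,  1.        ]])}
```

View pics/side0.png

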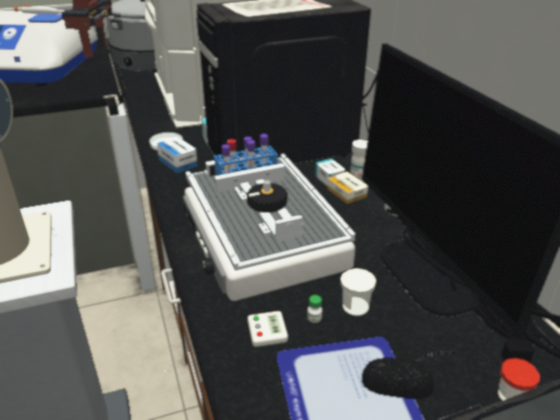

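View pics/top0.png

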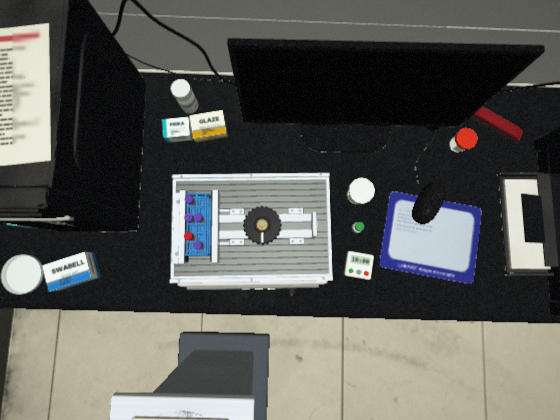

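The top view shows the nut at about (262,225), its index line pointing down, the tab at (314,224), the rack at (199,225), and the timer, vial and cup at (360,264), (359,227) and (361,191). Next I'll measure them.

```bash
cat > h.py <<'E'
import numpy as np, cv2
from station import env, imaging
def pts(n,d):
    m=imaging.camera_model(n);E=m["extrinsics"]
    v,u=np.mgrid[:420,:560]
    c=np.stack([(u-m["cx"])/m["fx"]*d,-(v-m["cy"])/m["fy"]*d,-d],-1)
    return (c-E[:3,3])@E[:3,:3]
def ray(n,u,v,z):
    m=imaging.camera_model(n);E=m["extrinsics"];R=E[:3,:3]
    o=-R.T@E[:3,3]; r=R.T@np.array([(u-m["cx"])/m["fx"],-(v-m["cy"])/m["fy"],-1])
    return o+r*(z-o[2])/r[2]
def proj(n,P):
    m=imaging.camera_model(n);E=m["extrinsics"];c=E[:3,:3]@np.array(P)+E[:3,3]
    return m["cx"]+m["fx"]*c[0]/-c[2], m["cy"]-m["fy"]*c[1]/-c[2]
E
python3 - <<'E'
from h import *
t=np.load("top0.npz");p,d=t["p"],t["d"];P=pts("top",d)
g=p.max(-1)
m=np.zeros((420,560),np.uint8); m[195:255,235:292]=(g[195:255,235:292]<75)
cs,_=cv2.findContours(m,cv2.RETR_EXTERNAL,cv2.CHAIN_APPROX_NONE)
c=max(cs,key=cv2.contourArea);(u,v),r=cv2.minEnclosingCircle(c);print("nut",u,v,r,cv2.contourArea(c))
print(ray("top",u,v,.13), "edges",ray("top",u-r,v,.13),ray("top",u+r,v,.13))
q=P[(m>0)&(P[...,2]>.12)];print("depth nut",np.median(q,0),(q.min(0)+q.max(0))/2,np.ptp(q,axis=0))
# tab
s=np.zeros_like(m);s[205:245,300:325]=1
q=P[(s>0)&(P[...,2]>.125)];print("tab",q.mean(0),q.min(0),q.max(0))
print("platform z",np.median(P[205,230:300],0))
# housing
w=((g>150)&(P[...,2]>.08)&(P[...,2]<.13)).astype(np.uint8);w[:,:165]=0;w[:,340:]=0;w[:165]=0
c=cv2.findNonZero(w);R=cv2.minAreaRect(c);print(R);
for b in cv2.boxPoints(R):print(ray("top",*b,.1))
for n,(u0,v0,u1,v1) in dict(timer=(342,248,378,282),vial=(350,219,368,236),cup=(345,176,378,206),rack=(180,188,220,262)).items():
    q=P[v0:v1,u0:u1].reshape(-1,3);q=q[q[:,2]>(.01 if n!="rack" else .14)];print(n,q.min(0),q.max(0))
cv2.imwrite("pics/tz.png",cv2.resize(p[165:295,160:345,::-1],None,fx=4,fy=4,interpolation=cv2.INTER_CUBIC))
E
```

```text
nut 262.0 225.0 19.105072021484375 999.0
[ 0.52766669 -0.16826573  0.13      ] edges [ 0.52642371 -0.12922535  0.13      ] [ 0.52891194 -0.20737734  0.13      ]
depth nut [ 0.52834318 -0.16802879  0.13387494] [ 0.50666323 -0.16756196  0.52957331] [0.11980957 0.07561359 0.81801579]
tab [ 0.5323477  -0.2719854   0.16416804] [ 0.44675844 -0.27872898  0.12505614] [ 0.55942982 -0.20116098  0.93858121]
platform z [ 0.57446502 -0.17059793  0.09556321]
((250.31143188476562, 227.0430908203125), (108.03067016601562, 162.0933074951172), 89.22578430175781)
[0.63424699 0.03819894 0.1       ]
[ 0.65112574 -0.31156474  0.1       ]
[ 0.42009342 -0.31764875  0.1       ]
[0.40578175 0.01879553 0.1       ]
timer [ 0.42397775 -0.42434357  0.01039305] [ 0.48531421 -0.20116098  0.93858121]
vial [ 0.44675844 -0.39677969  0.01401434] [ 0.55227242 -0.20116098  0.93858121]
cup [ 0.44675844 -0.41526553  0.0115192 ] [ 0.65057235 -0.20116098  0.93858121]
rack [ 0.44675844 -0.20116098  0.14046956] [ 0.5896149  -0.01122698  0.93858121]
```

View pics/tz.png

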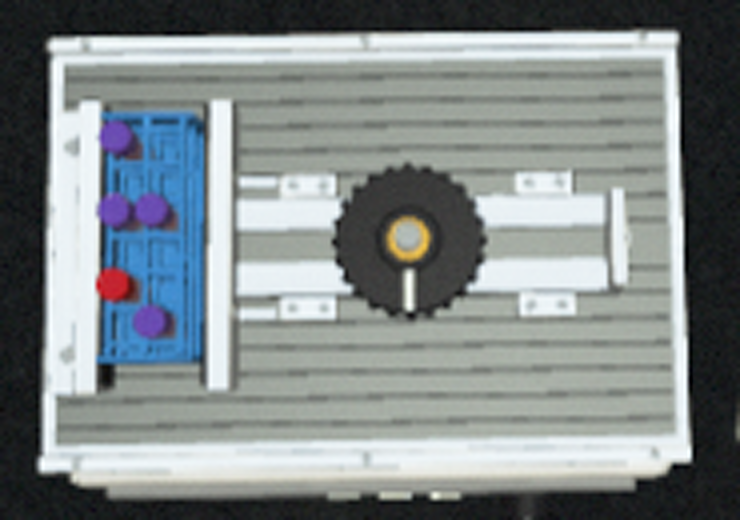

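```bash
python3 - <<'E'
from h import *
t=np.load("top0.npz");p,d=t["p"],t["d"];P=pts("top",d);P[d<=0]=np.nan;g=p.max(-1)
def bb(n,s,zl,zh):
    q=P[s].reshape(-1,3);q=q[(q[:,2]>zl)&(q[:,2]<zh)];print(n,len(q),q.mean(0).round(4),q.min(0).round(4),q.max(0).round(4));return q
q=bb("tab",np.s_[205:245,300:325],.125,.145)
m=(g<90);m[:195]=0;m[255:]=0;m[:,:235]=0;m[:,292:]=0
q=P[m];q=q[(q[:,2]>.126)&(q[:,2]<.14)];print("nut",len(q),np.median(q,0),(q.min(0)+q.max(0))/2,np.ptp(q,axis=0))
q=P[195:255,235:292].reshape(-1,3);q=q[q[:,2]>.145];print("screw",len(q),q.mean(0))
for n,s,z in(("timer",np.s_[240:285,340:380],.01),("vial",np.s_[215:238,348:370],.012),("cup",np.s_[174:208,343:380],.012)): bb(n,s,z,.09)
bb("rackcaps",np.s_[185:262,180:222],.165,.2);bb("rack",np.s_[185:262,180:222],.145,.155)
q=bb("plate",np.s_[185:265,205:225],.12,.136);l=cv2.fitLine(q[:,:2].astype(np.float32),2,0,.01,.01).ravel();print(l,np.degrees(np.arctan2(l[1],l[0])))
# tab line from white edge pixel
w=(g>180);ys,xs=np.nonzero(w[210:240,308:320]);
w8=w.astype(np.uint8)
# lips: front/back rails line at rows
for r0,r1 in((172,182),(276,286)):
    ps=[]
    for u in range(185,320,3):
        col=g[r0:r1,u].astype(float); 
        ps.append(ray("top",u,r0+(col*np.arange(r1-r0)).sum()/col.sum(),.1)[:2])
    l=cv2.fitLine(np.array(ps,np.float32),4,0,.01,.01).ravel();print("lip",l,np.degrees(np.arctan2(l[1],l[0])))
t=np.load("side0.npz");p,d=t["p"],t["d"];P=pts("side",d);P[d<=0]=np.nan;g=p.max(-1)
m=(g<90);m[:175]=0;m[215:]=0;m[:,:240]=0;m[:,292:]=0
q=P[m];q=q[(q[:,2]>.126)&(q[:,2]<.14)];print("nut side",len(q),(q.min(0)+q.max(0))/2,np.ptp(q,axis=0))
E
```

```text
tab 113 [ 0.5354 -0.2745  0.1368] [ 0.5099 -0.2787  0.1251] [ 0.5594 -0.2699  0.1412]
nut 912 [ 0.52862217 -0.16781235  0.13386689] [ 0.52862916 -0.16847067  0.1328407 ] [0.07620217 0.077431   0.01218419]
screw 41 [ 0.5289722  -0.16835431  0.15599518]
timer 668 [ 0.4546 -0.3909  0.0165] [ 0.424  -0.4243  0.0104] [ 0.4853 -0.3586  0.0225]
vial 99 [ 0.5409 -0.3845  0.037 ] [ 0.5314 -0.3968  0.014 ] [ 0.5523 -0.375   0.0488]
cup 560 [ 0.6198 -0.3851  0.0632] [ 0.592  -0.4153  0.0134] [ 0.6506 -0.3572  0.0697]
rackcaps 350 [ 0.5234 -0.0375  0.1815] [ 0.4746 -0.0569  0.1654] [ 0.576  -0.0204  0.1873]
rack 538 [ 0.5245 -0.0408  0.1505] [ 0.4635 -0.063   0.1452] [ 0.5896 -0.0112  0.155 ]
plate 692 [ 0.5261 -0.0682  0.1283] [ 0.4516 -0.0804  0.1201] [ 0.5997 -0.0514  0.1348]
[ 0.9989465   0.04589001  0.5260537  -0.06818646] 2.6302273
lip [ 0.04025511 -0.99918944  0.63423645 -0.13951027] -87.692924
lip [ 0.03092531 -0.9995217   0.41524237 -0.1742936 ] -88.22782
nut side 566 [ 0.52846888 -0.17232853  0.13248091] [0.08032463 0.07271141 0.01269735]
```

```bash
cat >> h.py <<'E'
from scipy.spatial.transform import Rotation as Ro
def pose():
    s=env.state();return np.array(s["position"]),Ro.from_euler("xyz",s["tcp_rot"]),s
def go(p,R):
    p0,R0,s=pose();return (R0.inv().apply(np.array(p)-p0)*1000).round(1),np.degrees((R0.inv()*R).as_rotvec()).round(2)
DA=Ro.from_matrix(np.array([[0,1,0],[0,0,-1],[-1,0,0]]))   # y=+X, z=-Y
DB=Ro.from_matrix(np.array([[0,-1,0],[0,0,1],[-1,0,0]]))
E
python3 - <<'E'
from h import *
p,R,s=pose();print(R.as_matrix().round(3))
for D in(DA,DB):print(go([.528,-.235,.245],D))
E
```

```text
[[-0.001  0.433  0.901]
 [-0.001  0.901 -0.433]
 [-1.    -0.001 -0.   ]]
(array([-2.000e-01, -6.077e+02,  5.777e+02]), array([6.434e+01, 4.000e-02, 7.000e-02]))
(array([-2.000e-01, -6.077e+02,  5.777e+02]), array([-1.1566e+02, -8.0000e-02,  5.0000e-02]))
```

```bash
python3 - <<'E'
from h import *
t=np.load("top0.npz");d=t["d"];P=pts("top",d);P[d<=0]=np.nan
for s in (np.s_[100:235,60:160],):
    q=P[s].reshape(-1,3);q=q[q[:,2]>.15];print("tower",np.nanmin(q,0),np.nanmax(q,0))
for w in([.36,.27,.245],[.37,.0,.245],[.42,-.2,.245],[.528,-.228,.245]): print(go(w,DA))
E
```

```text
tower [0.50960209 0.11915683 0.15001916] [0.77695415 0.21974294 0.38262432]
(array([  -0.7, -225.3,  207.6]), array([6.434e+01, 4.000e-02, 7.000e-02]))
(array([-4.000e-01, -4.643e+02,  3.335e+02]), array([6.434e+01, 4.000e-02, 7.000e-02]))
(array([-2.000e-01, -6.230e+02,  4.652e+02]), array([6.434e+01, 4.000e-02, 7.000e-02]))
(array([-2.000e-01, -6.014e+02,  5.747e+02]), array([6.434e+01, 4.000e-02, 7.000e-02]))
```

Emit:
{"fn": "carry_out", "kwargs": {"commands": [{"xyz":[0,-225,208],"rot":[64.3,0,0],"hand":0},{"xyz":[0,-225,208],"rot":[64.3,0,0],"hand":0},{"xyz":[0,-225,208],"rot":[64.3,0,0],"hand":0},{"xyz":[0,-225,208],"rot":[64.3,0,0],"hand":0},{"xyz":[0,-225,208],"rot":[64.3,0,0],"hand":0},{"xyz":[0,-464,333],"rot":[64.3,0,0],"hand":0},{"xyz":[0,-464,333],"rot":[64.3,0,0],"hand":0},{"xyz":[0,-464,333],"rot":[64.3,0,0],"hand":0}]}}

```text
t: 1.1
position: [0.3667, 0.0813, 0.2447]
tcp_rot: [1.502, 1.57, -0.067]
ft_force: [1.4, 1.0, 0.8]
width: 0.131
```

```bash
python3 - <<'E'
from h import *
p,R,s=pose();print(R.as_matrix().round(3),s["qpos"].round(3),s["width"])
for w in([.39,-.2,.245],[.5337,-.228,.245],[.5337,-.228,.136]): print(go(w,DA))
E
```

```text
[[ 0.     1.     0.001]
 [-0.     0.001 -1.   ]
 [-1.     0.     0.   ]] [ 0.187  0.042  2.143 -0.     0.957  0.185] 0.13102816682079502
(array([ -0.3,  22.9, 281.3]), array([ 0.08,  0.  , -0.02]))
(array([-2.000e-01,  1.666e+02,  3.095e+02]), array([ 0.08,  0.  , -0.02]))
(array([108.8, 166.5, 309.5]), array([ 0.08,  0.  , -0.02]))
```

Emit:
{"fn": "carry_out", "kwargs": {"commands": [{"xyz":[0,23,281],"rot":[0,0,0],"hand":0},{"xyz":[0,23,281],"rot":[0,0,0],"hand":0},{"xyz":[0,23,281],"rot":[0,0,0],"hand":0},{"xyz":[0,23,281],"rot":[0,0,0],"hand":0},{"xyz":[0,23,281],"rot":[0,0,0],"hand":0},{"xyz":[0,166,309],"rot":[0,0,0],"hand":0},{"xyz":[0,166,309],"rot":[0,0,0],"hand":0},{"xyz":[0,166,309],"rot":[0,0,0],"hand":0}]}}

```text
t: 2.1
position: [0.5361, -0.2265, 0.2442]
tcp_rot: [1.26, 1.57, -0.31]
ft_force: [0.4, 0.1, 0.3]
width: 0.006
```

```bash
python3 - <<'E'
from h import *
for n in("side","top"):
    p,d=imaging.grab_frame(n); cv2.imwrite(f"pics/{n}1.png",p[:,:,::-1])
p,R,s=pose();print(R.as_matrix().round(3),s["qpos"].round(3),s["width"],p)
print(go([.5337,-.228,.136],DA))
E
```

```text
[[-0.     1.     0.001]
 [ 0.     0.001 -1.   ]
 [-1.    -0.    -0.   ]] [-0.42   0.359  1.731  0.     1.052 -0.422] 0.0051253390486341146 [ 0.53486221 -0.2260228   0.24394053]
(array([107.9,  -1.2,   2. ]), array([ 0.08, -0.  ,  0.  ]))
```

View pics/side1.png

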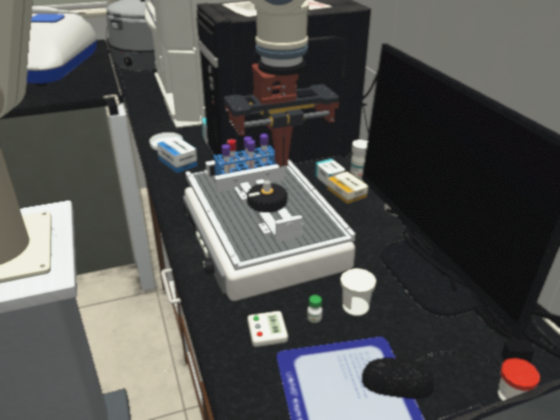

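View pics/top1.png

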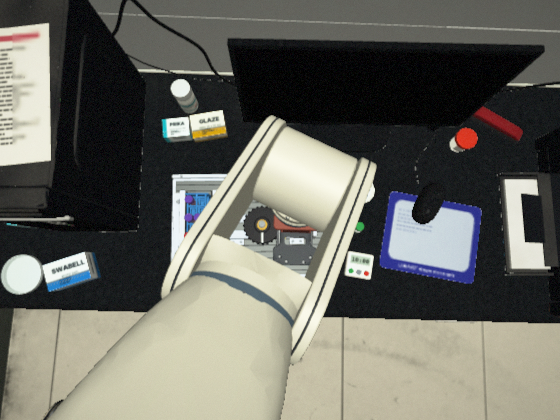

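The side view shows the closed gripper with its tip near (284,163). I'll check that against the projected TCP tip.

```bash
python3 - <<'E'
from h import *
p,R,s=pose();print(proj("side",p+[0,0,-.022]),proj("top",p))
i=cv2.imread("pics/side1.png");cv2.imwrite("pics/s1z.png",cv2.resize(i[80:250,190:360],None,fx=3.5,fy=3.5,interpolation=cv2.INTER_CUBIC))
E
```

```text
(np.float64(279.6436886853138), np.float64(164.82353581243729)) (np.float64(292.44751133903844), np.float64(215.4841341646035))
```

View pics/s1z.png

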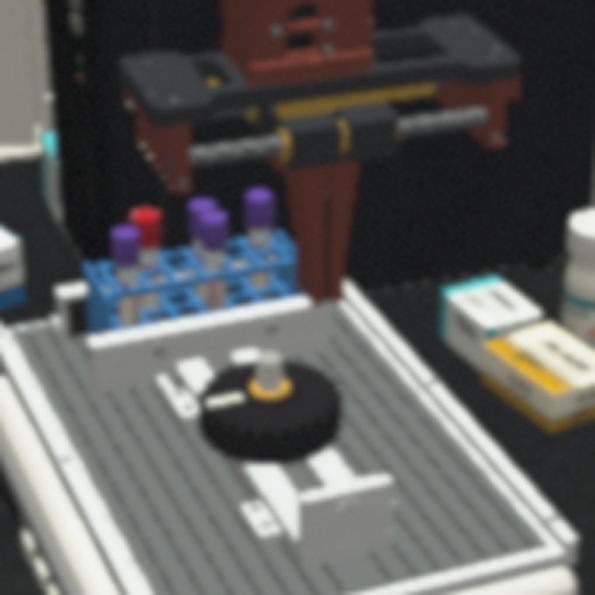

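Emit:
{"fn": "carry_out", "kwargs": {"commands": [{"xyz":[50,0,1],"rot":[0,0,0],"hand":0},{"xyz":[90,0,1],"rot":[0,0,0],"hand":0},{"xyz":[108,0,1],"rot":[0,0,0],"hand":0},{"xyz":[108,0,1],"rot":[0,0,0],"hand":0}]}}

```text
t: 2.7
position: [0.5322, -0.2264, 0.136]
tcp_rot: [-1.984, 1.568, 2.729]
ft_force: [0.3, 0.3, 0.7]
width: 0.007
```

Emit:
{"fn": "carry_out", "kwargs": {"commands": [{"xyz":[0,0,-4],"rot":[0,0,0],"hand":0},{"xyz":[0,0,-7],"rot":[0,0,0],"hand":0},{"xyz":[0,0,-7],"rot":[0,0,0],"hand":0}]}}

```text
t: 3.08
position: [0.5338, -0.2197, 0.1377]
tcp_rot: [1.169, 1.569, -0.401]
ft_force: [0.5, -0.0, -0.9]
width: 0.006
```

Emit:
{"fn": "carry_out", "kwargs": {"commands": [{"xyz":[0,0,-2],"rot":[0,0,0],"hand":0},{"xyz":[0,0,-2],"rot":[0,0,0],"hand":0}]}}

```text
t: 3.32
position: [0.5338, -0.2187, 0.1374]
tcp_rot: [0.626, 1.568, -0.944]
ft_force: [-1.1, -5.2, 2.4]
width: 0.008
```

Emit:
{"fn": "carry_out", "kwargs": {"commands": [{"xyz":[0,0,-2],"rot":[0,0,0],"hand":0},{"xyz":[0,0,-2],"rot":[0,0,0],"hand":0}]}}

```text
t: 3.58
position: [0.5344, -0.2182, 0.1376]
tcp_rot: [0.593, 1.565, -0.977]
ft_force: [-0.8, -11.9, 2.0]
width: 0.001
```

```bash
cat > orb.py <<'E'
import numpy as np,sys
def path(R,a=13.5,b=10.,N=(528.7,-169.)):
    pts=[]
    # start at -y side middle, anticlockwise
    cs=[(a,-b,-90),(a,b,0),(-a,b,90),(-a,-b,180)]
    P=[(0,-b-R)]
    for cx,cy,t0 in cs:
        for t in np.radians(np.arange(t0,t0+91,2)): P.append((cx+R*np.cos(t),cy+R*np.sin(t)))
    P.append((0,-b-R)); return np.array(P)+N
def steps(C,R,step=12,n=8,s0=None):
    P=path(R);P=np.vstack([P,P]);L=np.r_[0,np.cumsum(np.hypot(*np.diff(P,axis=0).T))]
    half=len(P)//2
    i=np.argmin(np.hypot(*(P[:half]-C).T)); out=[]
    fx=lambda l:np.array([np.interp(l,L,P[:,0]),np.interp(l,L,P[:,1])])
    g=np.linspace(0,L[half],4000);s=g[np.argmin([np.hypot(*(fx(l)-C)) for l in g])]
    for k in range(1,n+1):
        q=fx(s+step*k);dx,dy=q-C;print(k,"tool y,z:",round(dx),round(-dy)," world",q.round(1))
C=np.array([float(sys.argv[1]),float(sys.argv[2])]);steps(C,float(sys.argv[3]),float(sys.argv[4]) if len(sys.argv)>4 else 12)
E
python3 orb.py 534 -215.5 37
```

```text
1 tool y,z: 12 0  world [ 546.  -215.8]
2 tool y,z: 24 -3  world [ 557.5 -212.7]
3 tool y,z: 33 -9  world [ 567.5 -206. ]
4 tool y,z: 41 -19  world [ 574.8 -196.6]
5 tool y,z: 45 -30  world [ 578.7 -185.3]
6 tool y,z: 45 -42  world [ 579.2 -173.3]
7 tool y,z: 45 -54  world [ 579.2 -161.3]
8 tool y,z: 44 -66  world [ 577.9 -149.4]
```

Emit:
{"fn": "carry_out", "kwargs": {"commands": [{"xyz":[0,12,0],"rot":[0,0,0],"hand":0},{"xyz":[0,24,-3],"rot":[0,0,0],"hand":0},{"xyz":[0,33,-9],"rot":[0,0,0],"hand":0},{"xyz":[0,41,-19],"rot":[0,0,0],"hand":0}]}}

```text
t: 4.08
position: [0.5748, -0.1957, 0.1364]
tcp_rot: [-2.629, 1.57, 2.084]
ft_force: [0.4, 0.1, -1.1]
width: 0.006
```

```bash
python3 - <<'E'
from h import *
p,d=imaging.grab_frame("side");q=imaging.grab_frame("top")[0]
a=cv2.resize(p[80:250,190:360,::-1],(590,590),interpolation=cv2.INTER_CUBIC)
b=cv2.resize(q[190:260,225:330,::-1],None,fx=2,fy=2,interpolation=cv2.INTER_CUBIC)
c=np.zeros((590,800,3),np.uint8);c[:,:590]=a;c[:140,590:800]=b;cv2.imwrite("pics/c2.png",c)
s=pose()[2];print(s["position"],s["ft_force"],proj("side",[.5287,-.169,.1335]))
E
```

```text
[ 0.57502358 -0.19515568  0.1364845 ] [-0.13662427 -0.33063052  0.29375401] (np.float64(266.6281141127826), np.float64(192.75006111329142))
```

View pics/c2.png

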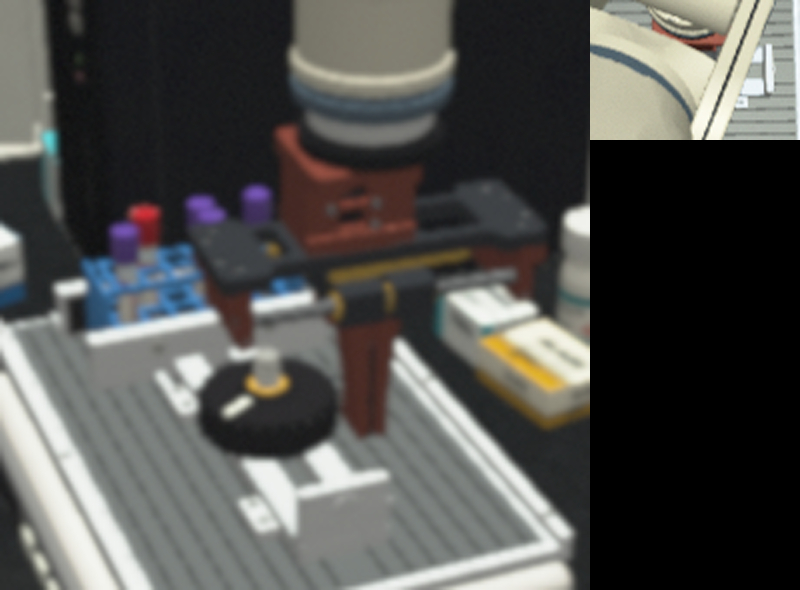

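```bash
python3 - <<'E'
from h import *
p,d=imaging.grab_frame("side");P=pts("side",d);P[d<=0]=np.nan
print(proj("side",[.575,-.1955,.1145]))
z=P[...,2]
red=(p[...,0]>p[...,1]*1.5+10)
for zl,zh in((.108,.125),(.125,.14),(.14,.16),(.16,.18)):
    m=red&(z>zl)&(z<zh);m[:, :280]=0
    q=P[m];print(zl,len(q),np.percentile(q,[3,97],axis=0).round(4).tolist())
for r in range(180,210,4):
    c=np.nonzero(red[r,275:320])[0]+275
    if len(c):print(r,c.min(),c.max(),P[r,c.min()].round(4),P[r,c.max()].round(4),P[r,int(c.mean())].round(4))
E
```

```text
(np.float64(293.92426924025443), np.float64(203.85550651790632))Traceback (most recent call last):
  File "<stdin>", line 8, in <module>
    return _quantile_unchecked(
        a, q, axis, out, overwrite_input, method, keepdims, weights)
    return _ureduce(a,
                    func=_quantile_ureduce_func,
    ...<5 lines>...
                    overwrite_input=overwrite_input,
                    method=method)
    r = func(a, **kwargs)
    result = _quantile(arr,
                       quantiles=q,
    ...<2 lines>...
                       out=out,
                       weights=wgt)
    slices_having_nans = np.isnan(arr[-1, ...])
                                  ~~~^^^^^^^^^
IndexError: index -1 is out of bounds for axis 0 with size 0
```

```bash
python3 - <<'E'
from h import *
p,d=imaging.grab_frame("side");P=pts("side",d)
for r in (176,184,192,198,202):
    print(r,[ (c,tuple(int(v) for v in p[r,c]),round(float(d[r,c]),3)) for c in range(284,308,2)])
for r in (184,192,198):
    for c in range(286,306,2): print(r,c,P[r,c].round(4))
E
```

```text
176 [(284, (121, 123, 120), 1.145), (286, (96, 92, 89), 0.987), (288, (70, 47, 42), 0.974), (290, (72, 43, 38), 0.969), (292, (74, 44, 37), 0.971), (294, (75, 44, 38), 0.972), (296, (71, 42, 37), 0.984), (298, (73, 42, 36), 0.979), (300, (75, 44, 38), 0.978), (302, (77, 46, 42), 0.977), (304, (78, 68, 65), 1.335), (306, (51, 51, 51), 1.335)]
184 [(284, (109, 113, 111), 1.115), (286, (116, 119, 116), 1.117), (288, (85, 72, 69), 0.997), (290, (71, 42, 37), 0.98), (292, (75, 45, 38), 0.98), (294, (75, 44, 38), 0.983), (296, (62, 40, 35), 0.986), (298, (67, 42, 38), 0.983), (300, (77, 47, 42), 0.988), (302, (132, 125, 121), 0.989), (304, (195, 199, 194), 1.113), (306, (194, 198, 193), 1.108)]
192 [(284, (45, 46, 46), 1.015), (286, (61, 62, 62), 1.024), (288, (78, 71, 68), 1.014), (290, (69, 42, 38), 0.994), (292, (73, 41, 36), 0.986), (294, (75, 44, 38), 0.991), (296, (61, 39, 35), 0.997), (298, (68, 42, 36), 0.992), (300, (83, 62, 57), 0.996), (302, (109, 108, 104), 1.087), (304, (109, 113, 111), 1.089), (306, (123, 127, 125), 1.087)]
198 [(284, (32, 32, 33), 1.006), (286, (42, 43, 42),
[... 963 characters left out ...]
317 -0.1061  0.0984]
192 286 [ 0.5665 -0.1737  0.1304]
192 288 [ 0.567  -0.1837  0.136 ]
192 290 [ 0.5648 -0.2002  0.1459]
192 292 [ 0.5658 -0.2079  0.15  ]
192 294 [ 0.5706 -0.2058  0.1479]
192 296 [ 0.5763 -0.2016  0.1444]
192 298 [ 0.5783 -0.2069  0.147 ]
192 300 [ 0.5829 -0.2055  0.1453]
192 302 [ 0.616  -0.1347  0.0982]
192 304 [ 0.6206 -0.1344  0.0971]
198 286 [ 0.5637 -0.1819  0.1221]
198 288 [ 0.5663 -0.1857  0.1238]
198 290 [ 0.5669 -0.1951  0.1292]
198 292 [ 0.5679 -0.2032  0.1337]
198 294 [ 0.5718 -0.2036  0.1331]
198 296 [ 0.5767 -0.2014  0.1309]
198 298 [ 0.5792 -0.2053  0.1326]
198 300 [ 0.5836 -0.2045  0.1313]
198 302 [ 0.6085 -0.1539  0.0965]
198 304 [ 0.2624 -0.9963  0.661 ]
```

The finger narrows to about 18 mm in the jaw direction near its tip. It therefore ran off the rim at the corner, after the nut had turned about 20°. I'll correct the path.

```bash
sed -i 's/a=13.5/a=8.5/' orb.py; python3 orb.py 575 -196.5 36.5
```

```text
1 tool y,z: -2 -14  world [ 573.5 -182.8]
2 tool y,z: -1 -26  world [ 573.7 -170.8]
3 tool y,z: -1 -38  world [ 573.7 -158.8]
4 tool y,z: -3 -49  world [ 571.7 -147.1]
5 tool y,z: -9 -60  world [ 566.  -136.6]
6 tool y,z: -18 -68  world [ 557.2 -128.5]
7 tool y,z: -29 -73  world [ 546.3 -123.7]
8 tool y,z: -41 -74  world [ 534.4 -122.5]
```

Emit:
{"fn": "carry_out", "kwargs": {"commands": [{"xyz":[0,-2,-14],"rot":[0,0,0],"hand":0},{"xyz":[0,-1,-26],"rot":[0,0,0],"hand":0},{"xyz":[0,-1,-38],"rot":[0,0,0],"hand":0},{"xyz":[0,-3,-49],"rot":[0,0,0],"hand":0}]}}

```text
t: 4.78
position: [0.5746, -0.1476, 0.1379]
tcp_rot: [1.393, 1.562, -0.178]
ft_force: [7.6, 0.8, -2.1]
width: 0.004
```

```bash
cat > look.py <<'E'
from h import *
import sys
def look(f):
    p,d=imaging.grab_frame("side");q=imaging.grab_frame("top")[0]
    a=cv2.resize(p[140:250,210:320,::-1],(550,550),interpolation=cv2.INTER_CUBIC)
    b=cv2.resize(q[190:260,225:330,::-1],None,fx=2,fy=2,interpolation=cv2.INTER_CUBIC)
    c=np.zeros((550,760,3),np.uint8);c[:,:550]=a;c[:140,550:760]=b;cv2.imwrite(f,c)
    g=p.min(-1);m=np.zeros(g.shape,np.uint8);m[178:215,244:292]=(g[178:215,244:292]>110)
    P=pts("side",d);m[(P[...,2]<.12)|(P[...,2]>.15)]=0
    n,l,st,ce=cv2.connectedComponentsWithStats(m)
    for i in range(1,n):
        if st[i,4]>4:
            w=ray("side",*ce[i],.136);v=w[:2]-[.5287,-.169];print(ce[i].round(1),st[i,4],"r",(np.hypot(*v)*1000).round(1),"turn deg",((np.degrees(np.arctan2(v[1],v[0]))-182.6)%360).round(1))
    s=pose()[2];print(s["t"],s["position"].round(4),s["ft_force"].round(2))
look(sys.argv[1])
E
python3 look.py pics/c3.png
```

```text
[260.  182.8] 8 r 36.4 turn deg 270.1
[266.7 188.2] 32 r 12.7 turn deg 248.5
[247.4 191.9] 19 r 36.7 turn deg 340.0
[271.8 197.2] 32 r 22.6 turn deg 94.8
4.875 [ 0.5741 -0.1464  0.1378] [ 9.98  4.76 -1.11]
```

View pics/c3.png

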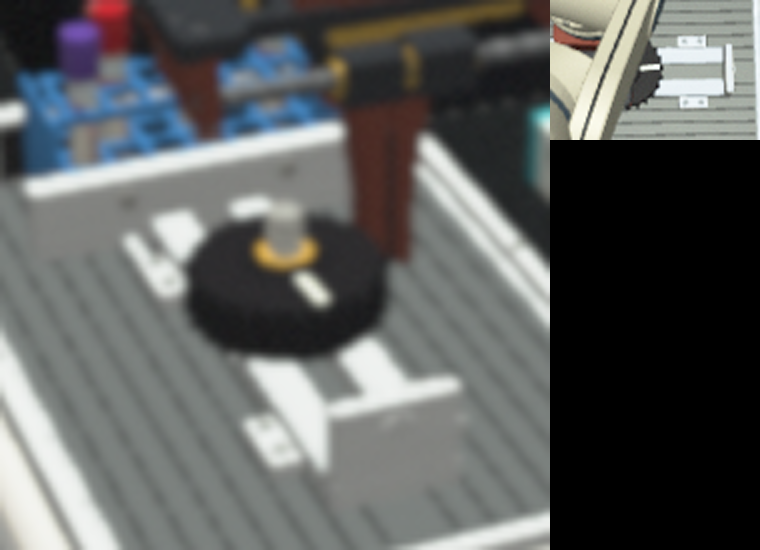

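The index now points at about 95° of turn, towards the tab, so the drive works well. I'll carry on round.

```bash
python3 orb.py 572 -147.5 36.5
```

```text
1 tool y,z: -6 -11  world [ 566.3 -137. ]
2 tool y,z: -14 -19  world [ 557.6 -128.8]
3 tool y,z: -25 -24  world [ 546.8 -123.8]
4 tool y,z: -37 -25  world [ 534.9 -122.5]
5 tool y,z: -49 -25  world [ 522.9 -122.5]
6 tool y,z: -61 -24  world [ 511.  -123.7]
7 tool y,z: -72 -19  world [ 500.1 -128.5]
8 tool y,z: -81 -11  world [ 491.3 -136.7]
```

Emit:
{"fn": "carry_out", "kwargs": {"commands": [{"xyz":[0,-6,-11],"rot":[0,0,0],"hand":0},{"xyz":[0,-14,-19],"rot":[0,0,0],"hand":0},{"xyz":[0,-25,-24],"rot":[0,0,0],"hand":0},{"xyz":[0,-37,-25],"rot":[0,0,0],"hand":0},{"xyz":[0,-49,-25],"rot":[0,0,0],"hand":0},{"xyz":[0,-61,-24],"rot":[0,0,0],"hand":0},{"xyz":[0,-72,-19],"rot":[0,0,0],"hand":0},{"xyz":[0,-81,-11],"rot":[0,0,0],"hand":0}]}}

```text
t: 5.88
position: [0.4868, -0.134, 0.1363]
tcp_rot: [-2.125, 1.564, 2.589]
ft_force: [-1.9, 0.7, -0.7]
width: 0.006
```

```bash
python3 look.py pics/c4.png;python3 orb.py 491 -136.5 36.5
```

```text
[258.9 182.4] 8 r 38.7 turn deg 272.4
[249.5 186.8] 6 r 38.1 turn deg 310.0
[266.7 187.7] 18 r 14.9 turn deg 248.4
5.975 [ 0.487  -0.1356  0.1363] [-7.15  3.42  2.47]
1 tool y,z: -5 11  world [ 485.7 -147.2]
2 tool y,z: -7 23  world [ 483.7 -159. ]
3 tool y,z: -7 35  world [ 483.7 -171. ]
4 tool y,z: -7 46  world [ 483.9 -183. ]
5 tool y,z: -4 58  world [ 487.2 -194.5]
6 tool y,z: 3 68  world [ 493.9 -204.3]
7 tool y,z: 13 75  world [ 503.5 -211.5]
8 tool y,z: 24 79  world [ 514.9 -215.1]
```

View pics/c4.png

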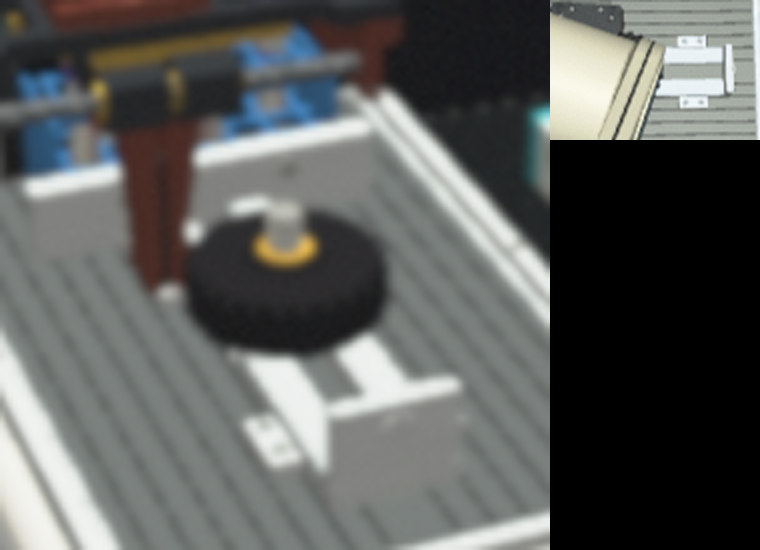

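The index is hidden behind the screw, which fits a turn of about 245°. Continuing.

Emit:
{"fn": "carry_out", "kwargs": {"commands": [{"xyz":[0,-5,11],"rot":[0,0,0],"hand":0},{"xyz":[0,-7,23],"rot":[0,0,0],"hand":0},{"xyz":[0,-7,35],"rot":[0,0,0],"hand":0},{"xyz":[0,-7,46],"rot":[0,0,0],"hand":0},{"xyz":[0,-4,58],"rot":[0,0,0],"hand":0},{"xyz":[0,3,68],"rot":[0,0,0],"hand":0},{"xyz":[0,13,75],"rot":[0,0,0],"hand":0},{"xyz":[0,24,79],"rot":[0,0,0],"hand":0}]}}

```text
t: 6.98
position: [0.5139, -0.2167, 0.1367]
tcp_rot: [-0.768, 1.569, -2.338]
ft_force: [-4.5, -5.5, 2.3]
width: 0.006
```

```bash
python3 look.py pics/c5.png;python3 orb.py 515 -215.5 36.5
```

```text
[247.3 190.4] 17 r 37.5 turn deg 331.3
[256.1 194.7] 27 r 22.7 turn deg 7.6
[262.6 212.3] 7 r 72.2 turn deg 63.4
7.075 [ 0.5155 -0.2171  0.1369] [-0.02 -6.94  0.45]
1 tool y,z: 12 0  world [ 527.  -215.5]
2 tool y,z: 24 0  world [ 539.  -215.4]
3 tool y,z: 36 -3  world [ 550.7 -212.9]
4 tool y,z: 46 -9  world [ 560.9 -206.7]
5 tool y,z: 54 -18  world [ 568.6 -197.6]
6 tool y,z: 58 -29  world [ 572.9 -186.4]
7 tool y,z: 59 -41  world [ 573.7 -174.5]
8 tool y,z: 59 -53  world [ 573.7 -162.5]
```

View pics/c5.png

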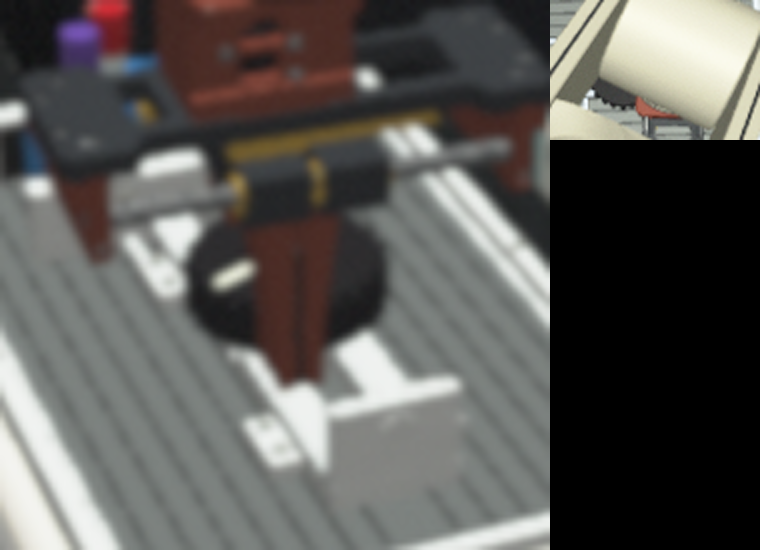

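Turn is about 368°, with the index line at zoom (233,275). Starting the second turn.

Emit:
{"fn": "carry_out", "kwargs": {"commands": [{"xyz":[0,12,0],"rot":[0,0,0],"hand":0},{"xyz":[0,24,0],"rot":[0,0,0],"hand":0},{"xyz":[0,36,-3],"rot":[0,0,0],"hand":0},{"xyz":[0,46,-9],"rot":[0,0,0],"hand":0},{"xyz":[0,54,-18],"rot":[0,0,0],"hand":0},{"xyz":[0,58,-29],"rot":[0,0,0],"hand":0},{"xyz":[0,59,-41],"rot":[0,0,0],"hand":0},{"xyz":[0,59,-53],"rot":[0,0,0],"hand":0}]}}

```text
t: 8.07
position: [0.5767, -0.1631, 0.1382]
tcp_rot: [1.284, 1.563, -0.287]
ft_force: [6.1, -2.1, 2.5]
width: 0.005
```

```bash
python3 look.py pics/c6.png;python3 orb.py 574 -162.5 36.5
```

```text
[260.4 180.4] 9 r 44.8 turn deg 265.0
[247.  191.1] 21 r 37.8 turn deg 335.5
[280.2 186.9] 33 r 31.7 turn deg 192.6
[266.9 187.3] 9 r 16.1 turn deg 247.3
8.175 [ 0.5767 -0.1622  0.1382] [6.62 0.6  2.15]
1 tool y,z: -1 -12  world [ 572.7 -150.6]
2 tool y,z: -6 -23  world [ 568.1 -139.6]
3 tool y,z: -14 -32  world [ 560.2 -130.7]
4 tool y,z: -24 -38  world [ 549.8 -124.7]
5 tool y,z: -36 -40  world [ 538.1 -122.5]
6 tool y,z: -48 -40  world [ 526.1 -122.5]
7 tool y,z: -60 -39  world [ 514.1 -123. ]
8 tool y,z: -71 -36  world [ 502.8 -126.9]
```

View pics/c6.png

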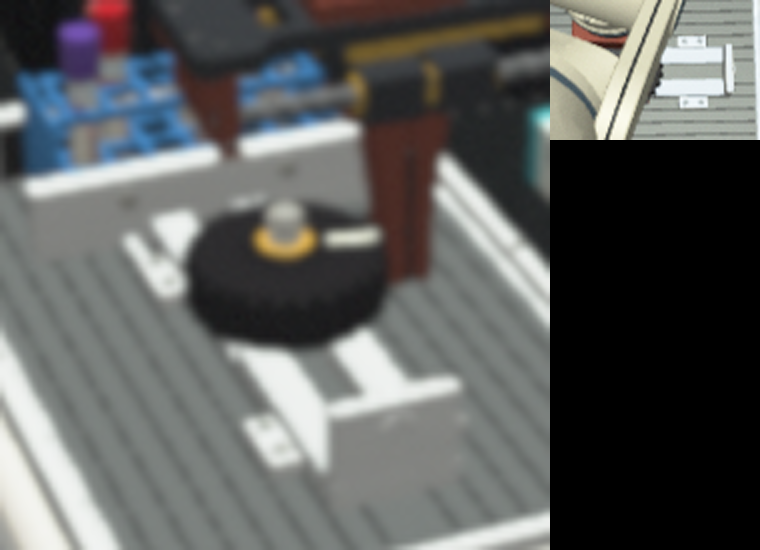

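The index now points back and right, at zoom (352,238). Turn is about 545°, so roughly 175° remain.

Emit:
{"fn": "carry_out", "kwargs": {"commands": [{"xyz":[0,-1,-12],"rot":[0,0,0],"hand":0},{"xyz":[0,-6,-23],"rot":[0,0,0],"hand":0},{"xyz":[0,-14,-32],"rot":[0,0,0],"hand":0},{"xyz":[0,-24,-38],"rot":[0,0,0],"hand":0},{"xyz":[0,-36,-40],"rot":[0,0,0],"hand":0},{"xyz":[0,-48,-40],"rot":[0,0,0],"hand":0},{"xyz":[0,-60,-39],"rot":[0,0,0],"hand":0},{"xyz":[0,-71,-36],"rot":[0,0,0],"hand":0}]}}

```text
t: 9.18
position: [0.502, -0.1236, 0.1374]
tcp_rot: [-3.096, 1.567, 1.617]
ft_force: [-2.1, 10.3, 8.9]
width: 0.003
```

```bash
python3 look.py pics/c7.png;python3 orb.py 503 -126.5 36.5
```

```text
[253.7 185.5] 33 r 34.5 turn deg 296.3
[266.4 186.6] 10 r 18.9 turn deg 250.4
[246.1 196.4] 7 r 42.1 turn deg 2.8
9.275 [ 0.5007 -0.1244  0.1371] [-7.43 11.55 10.17]
1 tool y,z: -9 7  world [ 493.6 -134. ]
2 tool y,z: -16 17  world [ 487.  -143.9]
3 tool y,z: -19 29  world [ 483.9 -155.5]
4 tool y,z: -19 41  world [ 483.7 -167.5]
5 tool y,z: -19 53  world [ 483.7 -179.5]
6 tool y,z: -17 65  world [ 485.8 -191.2]
7 tool y,z: -11 75  world [ 491.6 -201.7]
8 tool y,z: -3 83  world [ 500.4 -209.7]
```

View pics/c7.png

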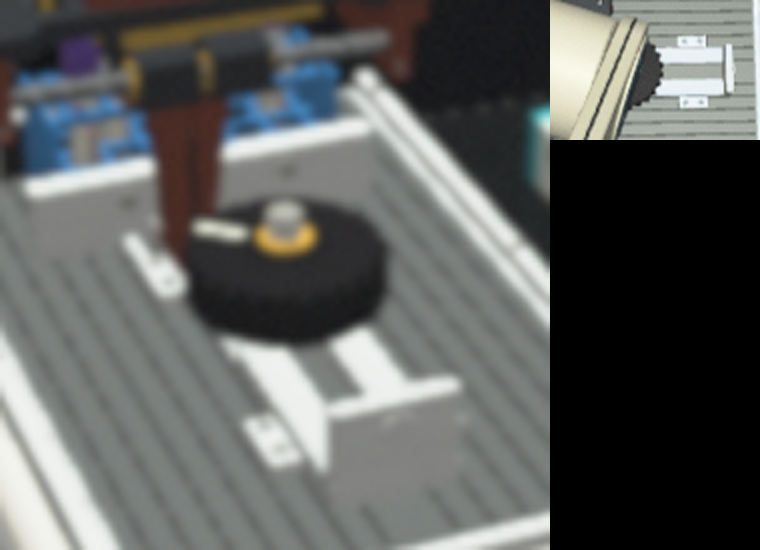

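The index line is at zoom (220,230), giving a turn of about 660–670°. About 60° more, then I'll back off from the rim.

Emit:
{"fn": "carry_out", "kwargs": {"commands": [{"xyz":[0,-9,7],"rot":[0,0,0],"hand":0},{"xyz":[0,-16,17],"rot":[0,0,0],"hand":0},{"xyz":[0,-19,29],"rot":[0,0,0],"hand":0},{"xyz":[0,-19,41],"rot":[0,0,0],"hand":0},{"xyz":[0,-34,48],"rot":[0,0,0],"hand":0},{"xyz":[-50,-34,48],"rot":[0,0,0],"hand":0},{"xyz":[-90,-34,48],"rot":[0,0,0],"hand":0},{"xyz":[-90,-34,48],"rot":[0,0,0],"hand":0}]}}

```text
t: 10.28
position: [0.4702, -0.1755, 0.2297]
tcp_rot: [1.214, 1.563, -0.357]
ft_force: [0.2, -0.2, 0.0]
width: 0.007
```

```bash
sed -i 's/,\.136);/,.1415);/' look.py; python3 look.py pics/c8.png; python3 - <<'E'
from h import *
print(go([.5325,-.243,.227],DA),go([.5325,-.243,.136],DA))
E
```

```text
[246.3 192.4] 15 r 40.0 turn deg 355.5
[266.4 186.6] 9 r 9.8 turn deg 250.7
[258.2 193.1] 33 r 21.2 turn deg 21.2
[263. 208.] 5 r 66.4 turn deg 63.6
10.375 [ 0.4682 -0.1747  0.2266] [-0.26  0.5   0.91]
(array([-0.3, 64.3, 68.4]), array([ 0.04,  0.02, -0.06])) (array([90.7, 64.2, 68.3]), array([ 0.04,  0.02, -0.06]))
```

View pics/c8.png

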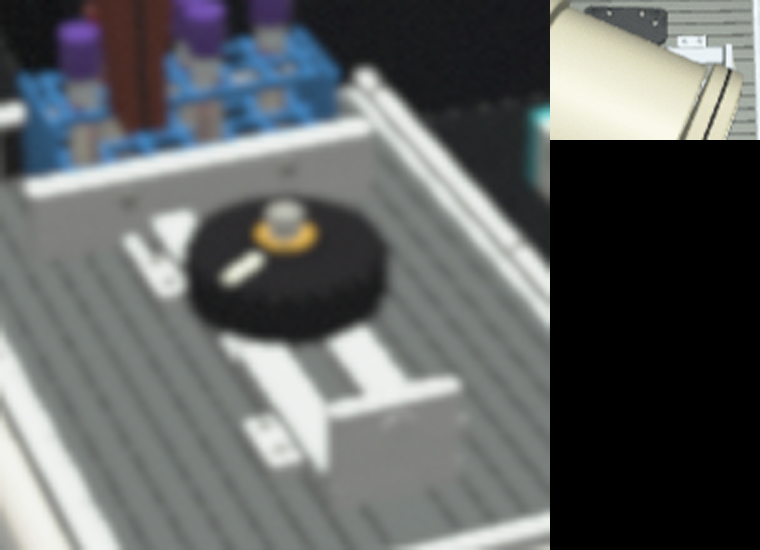

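Turn is about 740° (2.06 turns), with the index line at zoom (242,270), so step 1 is met. Next I'll go between nut and tab.

Emit:
{"fn": "carry_out", "kwargs": {"commands": [{"xyz":[0,32,34],"rot":[0,0,0],"hand":0},{"xyz":[0,64,68],"rot":[0,0,0],"hand":0},{"xyz":[0,64,68],"rot":[0,0,0],"hand":0},{"xyz":[45,64,68],"rot":[0,0,0],"hand":0},{"xyz":[88,64,68],"rot":[0,0,0],"hand":0},{"xyz":[88,64,68],"rot":[0,0,0],"hand":0}]}}

```text
t: 11.12
position: [0.5287, -0.2406, 0.1346]
tcp_rot: [-2.031, 1.561, 2.682]
ft_force: [-0.6, -0.4, -0.4]
width: 0.005
```

Emit:
{"fn": "carry_out", "kwargs": {"commands": [{"xyz":[0,0,10],"rot":[0,0,0],"hand":0},{"xyz":[0,0,20],"rot":[0,0,0],"hand":0},{"xyz":[0,0,25],"rot":[0,0,0],"hand":0},{"xyz":[0,1,30],"rot":[0,0,0],"hand":0},{"xyz":[0,1,35],"rot":[0,0,0],"hand":0},{"xyz":[0,1,35],"rot":[0,0,0],"hand":0}]}}

```text
t: 11.88
position: [0.5333, -0.2783, 0.1388]
tcp_rot: [0.353, 1.57, -1.217]
ft_force: [-0.6, -0.3, 0.1]
width: 0.008
```

Emit:
{"fn": "carry_out", "kwargs": {"commands": [{"xyz":[0,0,6],"rot":[0,0,0],"hand":0},{"xyz":[0,0,12],"rot":[0,0,0],"hand":0},{"xyz":[0,1,18],"rot":[0,0,0],"hand":0},{"xyz":[0,1,24],"rot":[0,0,0],"hand":0},{"xyz":[0,1,27],"rot":[0,0,0],"hand":0},{"xyz":[0,1,27],"rot":[0,0,0],"hand":0}]}}

```text
t: 12.62
position: [0.534, -0.2996, 0.1385]
tcp_rot: [-2.882, 1.561, 1.831]
ft_force: [2.2, 27.1, 9.8]
width: 0.003
```

```bash
python3 look.py pics/c9.png
```

```text
12.725 [ 0.534  -0.2996  0.1385] [ 3.14 26.95 10.07]
```

View pics/c9.png

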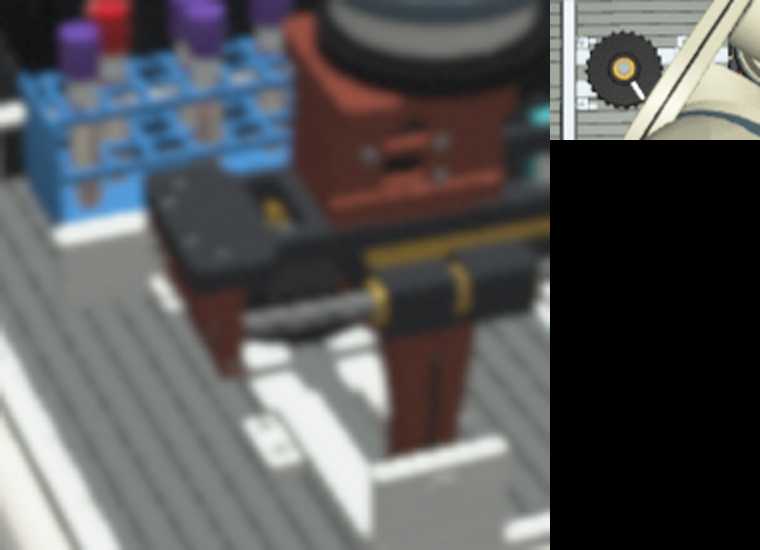

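The jaw is hard against its stop with 27 N on the finger, and a gap has opened between jaw plate and rack. I'll back off and lift clear.

Emit:
{"fn": "carry_out", "kwargs": {"commands": [{"xyz":[0,0,-10],"rot":[0,0,0],"hand":0},{"xyz":[0,0,-17],"rot":[0,0,0],"hand":0},{"xyz":[-40,0,-17],"rot":[0,0,0],"hand":0},{"xyz":[-100,0,-17],"rot":[0,0,0],"hand":0},{"xyz":[-110,-60,-17],"rot":[0,0,0],"hand":0},{"xyz":[-110,-120,-17],"rot":[0,0,0],"hand":0},{"xyz":[-110,-160,-17],"rot":[0,0,0],"hand":0},{"xyz":[-110,-160,-17],"rot":[0,0,0],"hand":0}]}}

```text
t: 13.72
position: [0.3719, -0.2881, 0.2489]
tcp_rot: [-1.082, 1.57, -2.654]
ft_force: [0.4, -0.8, -0.2]
width: 0.006
```

```bash
python3 look.py pics/c10.png; python3 - <<'E'
from h import *
s,d=imaging.grab_frame("side");P=pts("side",d);P[d<=0]=np.nan
s0=np.load("side0.npz");P0=pts("side",s0["d"]);P0[s0["d"]<=0]=np.nan
cv2.imwrite("pics/s10.png",s[:,:,::-1])
for n,sl,zl,zh in(("tab",np.s_[195:250,260:320],.131,.141),("timer",np.s_[305:350,240:292],.012,.03),("vial",np.s_[290:325,303:328],.012,.06),("cup",np.s_[265:318,335:380],.015,.08),("rackcaps",np.s_[130:175,215:275],.165,.2)):
    for w,Q in(("before",P0),("now",P)):
        q=Q[sl].reshape(-1,3);q=q[(q[:,2]>zl)&(q[:,2]<zh)]
        if n=="tab": q=q[q[:,1]<-.225]
        print(n,w,len(q),np.median(q,0).round(4))
E
```

```text
[262.4 180.3] 149 r 34.8 turn deg 262.7
[266.1 186.6] 9 r 9.8 turn deg 254.5
[258.2 193.1] 32 r 21.2 turn deg 20.8
[246.  196.5] 6 r 46.4 turn deg 13.3
13.825 [ 0.3747 -0.2887  0.2492] [ 1.09 -0.09  1.  ]
tab before 159 [ 0.5345 -0.276   0.1371]
tab now 174 [ 0.5352 -0.3162  0.1376]
timer before 958 [ 0.4528 -0.3956  0.0175]
timer now 955 [ 0.4527 -0.3952  0.0175]
vial before 270 [ 0.539  -0.3915  0.0325]
vial now 271 [ 0.5388 -0.392   0.0321]
cup before 1229 [ 0.6163 -0.3957  0.0634]
cup now 1225 [ 0.6167 -0.3956  0.0628]
rackcaps before 374 [ 0.5278 -0.0367  0.1785]
rackcaps now 246 [ 0.5328 -0.0438  0.1761]
```

View pics/c10.png

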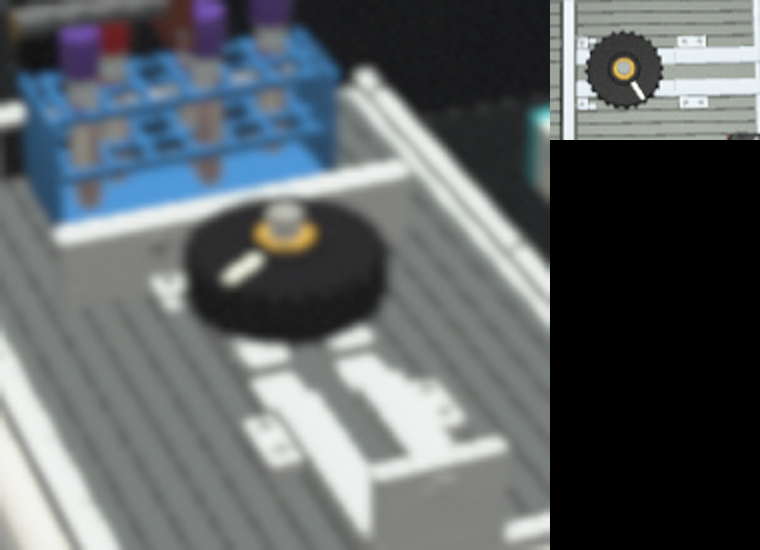

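View pics/s10.png

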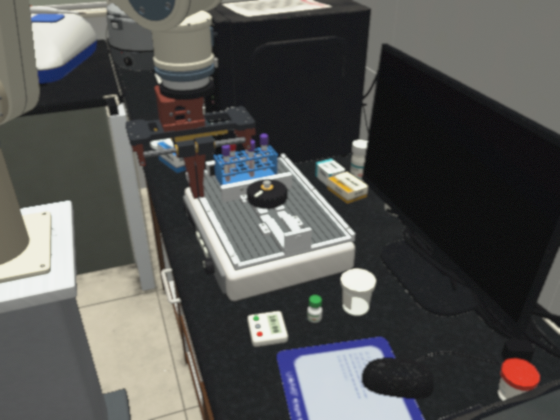

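```bash
python3 - <<'E'
from h import *
p,d=imaging.grab_frame("top");t=np.load("top0.npz")
for i in(t["p"],p):
    b=i[180:270,170:225].astype(int);m=((b[...,2]>b[...,0]+50)&(b[...,2]>120)).astype(np.uint8)
    r=cv2.minAreaRect(cv2.findNonZero(m));print(r,m.sum())
cv2.imwrite("pics/t10.png",cv2.resize(p[165:295,160:345,::-1],None,fx=4,fy=4))
print(env.state()["ft_force"])
E
```

```text
((26.999998092651367, 43.999996185302734), (61.99999237060547, 25.999996185302734), 90.0) 1321
((28.32724380493164, 44.038150787353516), (27.668413162231445, 62.38505935668945), 0.9391909241676331) 1427
[-0.15894693 -0.16148691  0.01327669]
```

View pics/t10.png

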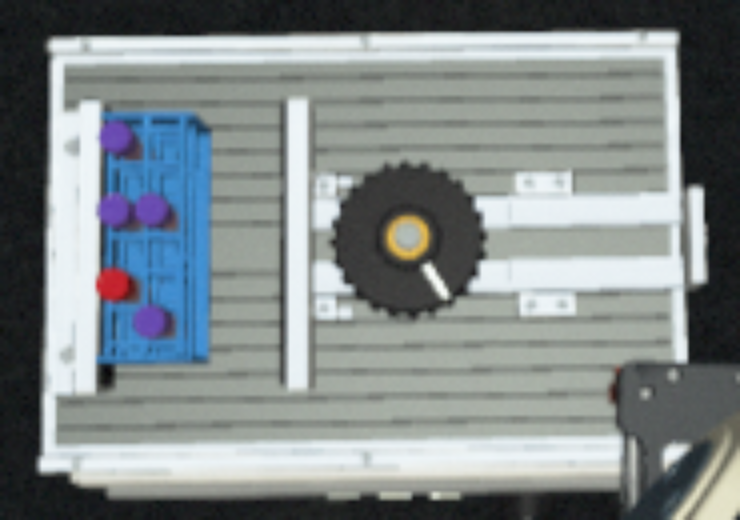

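The top view shows the rack and caps on their original pixels, the jaw plate well clear, and the index line about 28° past two turns. Handing in.

```bash
python3 -c "
from station import workorder
print(workorder.finish_job())"
```

```text
the job is handed in; nothing more can be done
None
```

I loosened the nut by about 2.06 turns with the closed fingertip, then pushed the jaw back by its tab to the stop. I handed the job in after about 14 of the 64 s; the station reports no verdict.

- **Nut:** the index line reads about 21° past two turns in the side view and roughly 28° in the top view. That is 2.06 to 2.08 turns, inside the 1.75–2.5 allowed. The fingers never went over the nut.
- **Jaw:** the tab moved 40.2 mm in the side-camera depth. It met the stop with about 27 N at the fingertip.
- **Rack:** the tube caps and rack sit on their original pixels in the top view.
- **Timer, vial and cup:** each measures within 1 mm of where it started.
- **Robot:** the arm was clear of everything at hand-in, with the wrist force close to zero.

Two things disagreed along the way:
- **First stroke:** it lost contact partway because the fingertip is narrower than I had worked out (about 18 mm rather than 27 mm). I corrected the path, and the nut followed from there.
- **Rack check from the side:** the final side-view reading of the caps shifted by 5–7 mm, because the gripper partly hid the rack. I relied on the top view instead.

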